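# Throttle the egg steamer and take out the large egg with the tongs

### The arm

A 7-joint arm with a two-finger parallel gripper is mounted at the origin on a cart in front of the work surface, level with it; the furniture and walls round the work are solid. World frame = base frame: x ahead of the robot, y to its left, z up, the work surface at z = 0. Lengths are in m, angles in rad, forces in N, time in s.
With the tool pointing down it reaches from about 0.35 to 0.9 m from the base axis. Payload 8.1 kg.
Tool frame: the origin (TCP) lies midway between the tips of the shut fingers; the grasp point (between the pads) lies 19 mm behind it; z points along the fingers, y is the direction in which the jaws open and shut (so a half turn about z gives the same grasp; the last joint's range is limited). The gripper opens to 92 mm and grips with 3 to 60 N. Pads are 19 mm wide; open, the fingers measure 130 mm over their backs; the gripper's body (75 mm by 190 mm) begins 47 mm behind the grasp point.
Start: joints at [1.086, 0.434, 0.025, 1.573, -0.012, 1.134, -0.075], TCP at [0.233, -0.58, 0.227] pointing down, gripper open.
Joint ranges: [-2.62, 2.62], [-0.44, 2.09], [-1.27, 1.32], [0.08, 2.57], [-1.32, 4.46], [0.12, 2], [-2.74, 2.74]. Speed limits (rad/s): [2.22, 2.22, 3.01, 3.01, 3.14, 3.14, 3.14].

### API

Orientations are given as a rotation vector (axis times angle).
In Python, from cell import arm gives the robot as it stands. The module is installed in compiled form; this text tells all that it offers.
- The arm moves only by the tool jog_arm, never from a script. Its argument "increments" is a list of rows, each an object with "slide": the shift along the tool's x, y, z in mm, a list of three; "roll": the turn about the tool's z in rad; "gripper": the opening, from 0 (shut) to 1 (fully open). In form: [{"slide": [x, y, z], "roll": roll, "gripper": gripper}, ...]. A call has exactly 10 rows; each row is the pose to reach, as a shift and turn from the pose commanded when the call began, along the tool's axes at that moment; what a row does not reach only later rows make up. A row lasts 1/12 s, in which the tool goes at most 41.7 mm and 7.16 degrees, less where a joint would pass 70% of its speed; a pose out of reach is approached as far as the arm can. A call with a gripper value outside its range is refused whole. The fingers move at their own pace and stop on an object; "newtons" is the grip in N (left out, the last holds). Time passes only in rows, so rows that repeat a pose let the fingers close, or fill a call up. It gives the time, the measured TCP pose, the force and the opening at its end, in the units of the state.
- arm.observe(): the state, without advancing time (a new reading comes with each control period).
- arm.get_image(name): name is "scene" or "top" or "wrist"; returns a dict with "frame" (400x640x3 uint8, blue, green, red), "depth" (400x640 float32, m along the optical axis (not along the pixel's ray), 0 where there is no reading), "intrinsics" (3x3 intrinsics, pixels), "dist_coeffs" ([k1, k2, p1, p2, k3] as OpenCV has them; the pictures are not rectified), "R" (3x3) and "t" (3): a world point X has camera coordinates R X + t; the wrist camera has in their place "hand_eye" (4x4, takes a point from camera to tool coordinates, whose origin is the TCP and whose axes are the flange's). Camera axes: x right, y down, z forward; pixel columns grow to the right and rows downward; lengths in m; the calibration is good to about 2 mm. A picture is of the moment at which its call begins: read the wrist's pose just before it.
- arm.sign_off(): hands the job in, once; it reports no verdict.
The state is a dict: "clock": time; "joints": joint angles; "dq": joint speeds; "joint_efforts": joint torques, N m; "position": TCP position; "ee_rot": TCP orientation; "force": force on the tool from outside, world axes, zero at the start; "ft_torque": the same for the moment, N m; "width": opening from 0.0 (shut) to 1.0 (fully open).
Only numpy, scipy, OpenCV 4.12 (cv2) and the standard library are available. Lean on these libraries where they do the work, as an engineer would, in place of code of your own. Each camera call takes 0.05 s, during which the arm holds its last target.

### The job

Turn the steam valve on the egg steamer down from open to half open (45 degrees, its pointer at the long middle rib) and let go of it. Then pick up the kitchen tongs, close their jaws round the large egg, lift it straight out about 8 cm above its seat or higher and finish while still holding it there steadily in the tongs. The egg is hot: never touch it with the fingers; leave the small egg in the steamer and the teaspoon, glass and lemon where they are.

Things in the scene. Friction and masses are not known exactly. Their poses are not given: they have to be found in the camera images.
- steamer: Egg steamer, white, fixed, front to -x, yaw within 0.2 rad. Origin at worktop height; housing x -97..75, y -125..158 mm in its frame. Steel tray (x -71..71, y -121..46), top at z 50 mm, two seat rings (7 mm high, 42 mm wide) at x 5, y -80 and x 5, y 5 mm. Block with the valve dial (axis at x -50, y 110): x -97..23, y 62..158, top at z 47 mm.
- steam_valve (a joint): Valve lever angle, rad: 0 shut, 1.571 open, 0.785 half open. Black bar 62 x 12 x 24 mm with a pointed end, on a vertical axis; friction 0.08 N m, stays where left. At 0 the pointed end points to the steamer's -x; it grows counter-clockwise from above (1.571: points to the steamer's -y). Raised dial ribs mark 0, 45 and 90 degrees; the 45 rib is longer.
- valve_grip (a point): Point on the valve's axis at the lever's mid height (72 mm above the worktop; lever z 60 to 84 mm), where the bar can be gripped from above across its 12 mm thickness. Its axes are the steamer's and do not turn with the lever. Keep the wrist clear of the wall cabinets (beyond x 0.6 m, from 0.44 m up) and the microwave (beyond y 0.34 m).
- tongs: Steel spring tongs, black handle grips, lying on edge so the arms open and close level; 0.09 kg, 26 mm high, 240 mm long, 97 mm wide at the jaws. Origin: underside of the round hub at the rear end; x runs forward along the middle line to the jaws, z up. Arms swing symmetrically; a spring holds them open (7 N on each handle starts closing, 10 N where the jaws meet the large egg).
- tongs_grip (a point): Middle between the handle grips, 90 mm ahead of the hub, 17 mm above the tongs' underside, at the centre of mass. Grips are 76 mm long along x, 34 mm high, 56 mm apart outside when relaxed; squeezed to 50-53 mm the tongs are held with the jaws still open; the jaws meet the large egg at about 35 mm. Jaw gap changes 2.1 times as much.
- tongs_jaw (a point): Middle between the jaws, 190 mm ahead of the hub (100 mm ahead of tongs_grip), 13 mm above the underside. Jaws: shallow V plates 26 mm high, 46 mm long, 4 mm thick, 75 mm apart at their edges and 89 mm at mid-length when relaxed, so they can be lowered round the egg.
- egg: The large egg, light brown, 43 mm in diameter and 56 mm high, 55 g, standing upright with its blunt end in one of the two seat rings (either one). Origin: middle of its bottom, 50 mm above the worktop when seated; z up its axis.
- egg_center (a point): Centre of the large egg at its widest height, 25 mm above its bottom.
- small_egg: The small egg, same colour, 28 mm in diameter and 36 mm high, in the other seat ring, 85 mm away along the steamer's y. Origin: middle of its bottom. To be left there.
- teaspoon: Steel teaspoon, 130 mm, lying behind the tongs. Origin at its underside. Bystander.
- glass: Small clear tumbler, 49 mm wide and 62 mm high, standing behind the tongs. Origin at its bottom. Bystander.
- lemon: A lemon, 72 mm long, lying behind on the worktop. Origin at its underside. Bystander.

How it is judged:
By the outcome, as a careful person would: the job done as asked, in the order asked, and still so for the second after the job is handed in, while the arm keeps its last pose, push and grip.
It also fails if it takes over 59 s, if anything falls off the work surface, if the arm or the gripper's body presses on something with over 40 N, if the wrist force passes 120 N, or if a joint passes its speed limit or range.

## Working session

There is one attempt and no reset: what is moved stays moved. The work goes in short steps, Python scripts to look and compute and a tool call to move; the robot and the scene stay as the last step left them, time stands still between calls to the robot, and variables do not carry over. Pictures are saved under pics/ and viewed, and the job is handed in when it is done.

Besides the shell and the picture viewer there is one more tool, called after ">>>" as name(argument=value, ...) on one line, values as JSON. jog_arm: Moves the arm, as the interface text tells. Its arguments: {"type":"object","properties":{"increments":{"type":"array"},"newtons":{"type":"number"}},"required":["increments"]}

```bash
mkdir -p pics; cat > h.py <<'E'
import numpy as np, cv2
from cell import arm
from scipy.spatial.transform import Rotation as Ro
def grab(n):
    s=arm.observe(); im=arm.get_image(n)
    if n=="wrist":
        T=np.eye(4);T[:3,:3]=Ro.from_rotvec(s["ee_rot"]).as_matrix();T[:3,3]=s["position"]
        C=T@np.array(im["hand_eye"]); im["R"]=C[:3,:3].T; im["t"]=-C[:3,:3].T@C[:3,3]
    im["R"]=np.array(im["R"]);im["t"]=np.array(im["t"]).ravel()
    return im
def cloud(im):
    h,w=im["depth"].shape; K=np.array(im["intrinsics"]);D=np.array(im["dist_coeffs"])
    u,v=np.meshgrid(np.arange(w),np.arange(h))
    p=cv2.undistortPoints(np.stack([u,v],-1).reshape(-1,1,2).astype(float),K,D).reshape(h,w,2)
    ray=np.dstack([p,np.ones((h,w))]); d=im["depth"][...,None]
    W=(ray*d-im["t"])@im["R"]
    W[im["depth"]<=0]=np.nan
    return W,ray@im["R"],-im["R"].T@im["t"]
def plane(im,uv,z):
    K=np.array(im["intrinsics"]);D=np.array(im["dist_coeffs"])
    p=cv2.undistortPoints(np.array(uv,float).reshape(-1,1,2),K,D).reshape(-1,2)
    r=np.c_[p,np.ones(len(p))]@im["R"]; c=-im["R"].T@im["t"]
    return c+r*((z-c[2])/r[:,2])[:,None]
def proj(im,X):
    rv=cv2.Rodrigues(im["R"])[0]
    return cv2.projectPoints(np.array(X,float).reshape(-1,1,3),rv,im["t"],np.array(im["intrinsics"]),np.array(im["dist_coeffs"]))[0].reshape(-1,2)
E
python3 - <<'E'
from h import *
import pickle
for n in ["scene","top","wrist"]:
    im=grab(n); cv2.imwrite(f"pics/{n}0.png",im["frame"]); pickle.dump(im,open(f"{n}0.pkl","wb"))
s=arm.observe();print({k:np.round(v,3) for k,v in s.items()})
E
```

```text
{'clock': np.float64(0.15), 'joints': array([ 1.086,  0.435,  0.025,  1.574, -0.012,  1.134, -0.075]), 'dq': array([ 0.001, -0.002,  0.   , -0.003,  0.001,  0.001,  0.   ]), 'joint_efforts': array([ 1.0000e-03, -6.6826e+01,  9.8600e-01, -3.1469e+01, -6.1000e-02,
        3.9000e-02,  0.0000e+00]), 'position': array([ 0.233, -0.58 ,  0.226]), 'ee_rot': array([-3.083e+00, -5.960e-01,  1.000e-03]), 'force': array([-0.155, -0.281,  0.349]), 'ft_torque': array([-0.055,  0.041,  0.061]), 'width': np.float64(1.004)}
```

```bash
ls .
```

```text
h.py
pics
scene0.pkl
top0.pkl
wrist0.pkl
```

View pics/scene0.png

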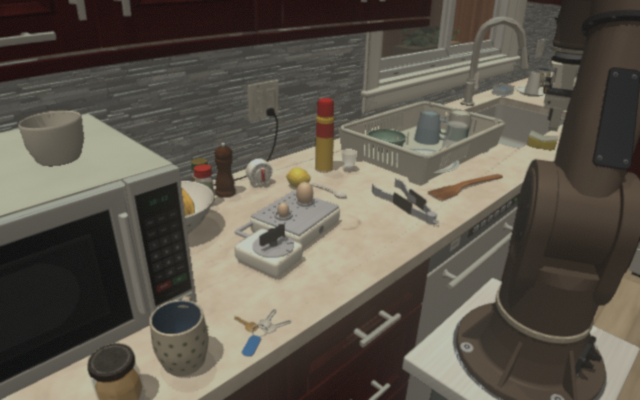

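View pics/top0.png

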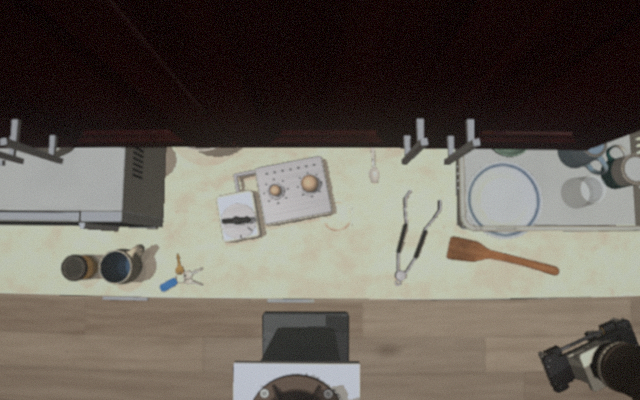

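View pics/wrist0.png

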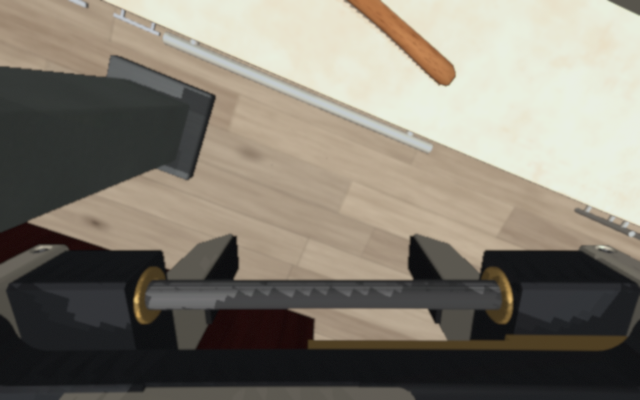

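The top view has the steamer at about (275,195) and the valve bar at (238,220). The large egg is at (310,184), the small egg at (275,190). The tongs' hub is at (400,275), with the jaws near (405,195) and (440,205). Next I'll measure.

```bash
python3 - <<'E'
from h import *
import pickle
im=pickle.load(open("top0.pkl","rb")); print(im["R"].round(3),im["t"],im["intrinsics"])
W,_,C=cloud(im); print("cam",C)
f=im["frame"]
big=cv2.resize(f[140:300,190:460],None,fx=2.9,fy=2.9,interpolation=cv2.INTER_CUBIC); cv2.imwrite("pics/topbig.png",big)
for n,uv in dict(hub=(400,275),lever=(238,220),egg=(310,183),small=(275,190),jawL=(406,197),jawR=(438,205),table=(350,240),tray=(300,205)).items():
    u,v=uv; print(n,W[v,u].round(3))
sc=pickle.load(open("scene0.pkl","rb")); Ws,_,C=cloud(sc); print("scam",C)
z=sc["frame"][150:290,220:460]; cv2.imwrite("pics/scbig.png",cv2.resize(z,None,fx=3.3,fy=3.3,interpolation=cv2.INTER_CUBIC))
for n,uv in dict(egg=(305,193),small=(283,209),table=(350,250),lever=(271,236)).items():
    u,v=uv; print(n,Ws[v,u].round(3))
E
```

```text
[[ 0.005 -1.     0.002]
 [-0.994 -0.005 -0.109]
 [ 0.109 -0.002 -0.994]] [-0.06115081  0.57608734  1.21493362] [[496.90635721   0.         320.0976118 ]
 [  0.         496.90635721 192.38632017]
 [  0.           0.           1.        ]]
cam [ 0.43999772 -0.05582729  1.27081276]
hub [ 0.371 -0.258  0.028]
lever [0.503 0.138 0.083]
egg [ 0.59  -0.034  0.106]
small [0.576 0.05  0.084]
jawL [ 0.567 -0.276  0.024]
jawR [ 0.547 -0.359  0.017]
table [ 0.458 -0.135 -0.006]
tray [ 0.543 -0.009  0.051]
scam [-0.13363678  0.65279998  0.57490988]
egg [ 0.578 -0.019  0.084]
small [0.566 0.06  0.074]
table [ 0.425 -0.017 -0.003]
lever [0.495 0.154 0.074]
```

View pics/topbig.png

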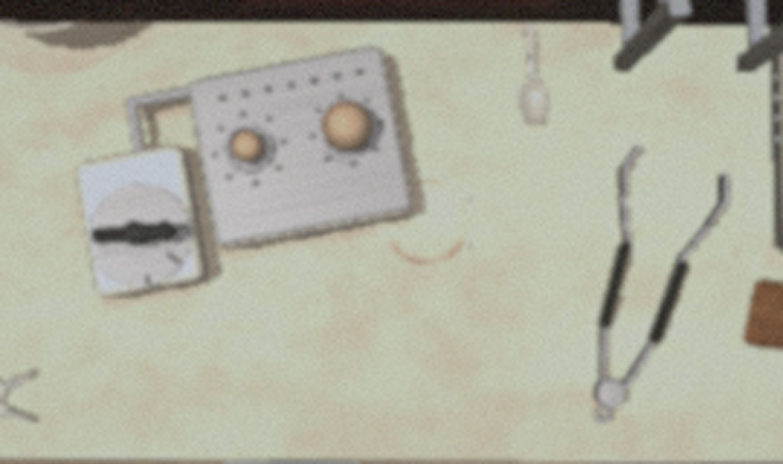

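View pics/scbig.png

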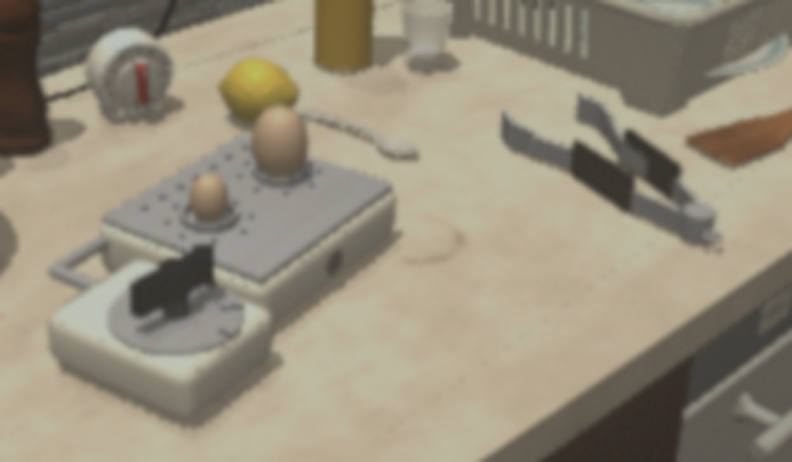

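```bash
python3 - <<'E'
from h import *
import pickle
im=pickle.load(open("top0.pkl","rb"));W,_,C=cloud(im);f=im["frame"].astype(int)
def roi(u0,v0,u1,v1):
    m=np.zeros(f.shape[:2],bool); m[v0:v1,u0:u1]=1; return m
# lever: dark
dark=f.max(2)<70
m=dark&roi(215,205,262,240)
p=W[m]; p=p[p[:,2]>0.07]
c=np.median(p,0); r=cv2.minAreaRect((p[:,:2]*1000).astype(np.float32)); print("lever depth",len(p),p.mean(0),r)
v,u=np.nonzero(m); q=plane(im,np.c_[u,v],0.084); r=cv2.minAreaRect((q[:,:2]*1000).astype(np.float32)); print("lever ray84",len(q),r)
# tray top: depth 47..53
m=roi(235,150,340,235)
p=W[m&(W[...,2]>0.044)&(W[...,2]<0.056)&(f.min(2)>90)]
r=cv2.minAreaRect((p[:,:2]*1000).astype(np.float32)); print("tray+",len(p),r)
# eggs
hsv=cv2.cvtColor(im["frame"],cv2.COLOR_BGR2HSV)
print(hsv[183,310],hsv[190,275],hsv[240,350],hsv[205,300])
for n,(a,b,zc) in dict(egg=((295,170,328,197),0,0.075),small=((265,180,287,199),0,0.064)).items():
    m=roi(*a)&(W[...,2]>0.062)
    p=W[m]; print(n,len(p),"bbox",p.min(0),p.max(0))
    top=p[p[:,2]>p[:,2].max()-0.008]; print(" top",top.mean(0),p[:,2].max())
E
```

```text
lever depth 93 [0.50323972 0.13945151 0.08324616] ((503.015380859375, 142.31703186035156), (9.991870880126953, 65.702392578125), 0.7992584705352783)
lever ray84 94 ((503.0836181640625, 141.73333740234375), (9.5841064453125, 64.92000579833984), 0.4001484811306)
tray+ 3987 ((564.250244140625, 44.43488311767578), (161.43052673339844, 246.85255432128906), 11.704236030578613)
[ 17  71 188] [ 17  71 188] [ 22  36 190] [  0   0 182]
egg 241 bbox [ 0.57358675 -0.05297073  0.06312835] [ 0.61293072 -0.01176251  0.10779059]
 top [ 0.59361814 -0.03254149  0.10320734] 0.10779059166701146
small 101 bbox [0.56492262 0.03758862 0.0621763 ] [0.58983934 0.06376841 0.09047989]
 top [0.57742275 0.05014929 0.0845023 ] 0.09047988696987729
```

The views show the large egg in the -y seat. The egg-to-egg direction and the tray outline both give a steamer yaw of about 0.2. The valve axis predicted from the eggs, (0.502, 0.142), agrees with the bar seen at (0.503, 0.142). Next I work out the tool axes.

```bash
cat >> h.py <<'E'
def goto(x,y,z,yaw_y=None):
    """slide (mm) and roll to bring TCP to xyz with tool y axis at world angle yaw_y (mod pi)"""
    s=arm.observe(); R=Ro.from_rotvec(s["ee_rot"]).as_matrix(); p=np.array(s["position"])
    sl=R.T@(np.array([x,y,z])-p)*1000
    a=np.arctan2(R[1,1],R[0,1])
    out=[]
    if yaw_y is not None:
        d=-(yaw_y-a)  # tool z down: roll positive = world clockwise
        out=[(d+np.pi/2)%np.pi-np.pi/2]
    print("pos",p.round(4),"tilt z",R[:,2].round(3),"y ang",a.round(3),"F",np.round(s["force"],1),"w",round(float(s["width"]),3),"t",s["clock"],"j",np.round(s["joints"],2))
    print("-> slide",sl.round(1),"roll",np.round(out,3))
E
python3 - <<'E'
from h import *
goto(0.503,0.142,0.24,0.0)
im=arm.get_image("wrist"); print(np.round(im["hand_eye"],3))
E
```

```text
pos [ 0.2327 -0.5797  0.2261] tilt z [-0.001  0.001 -1.   ] y ang -1.189 F [-0.2 -0.3  0.3] w 1.004 t 0.15 j [ 1.09  0.44  0.02  1.57 -0.01  1.13 -0.08]
-> slide [ 519.7 -569.   -13.3] roll [-1.189]
[[ 0.    -0.956 -0.292  0.079]
 [ 1.     0.    -0.    -0.   ]
 [ 0.    -0.292  0.956 -0.159]
 [ 0.     0.     0.     1.   ]]
```

>>> jog_arm(increments=[{"slide": [20,-22,-2],"roll": -0.05,"gripper": 1},{"slide": [46,-50,-4],"roll": -0.11,"gripper": 1},{"slide": [72,-79,-6],"roll": -0.17,"gripper": 1},{"slide": [98,-107,-8],"roll": -0.23,"gripper": 1},{"slide": [124,-136,-10],"roll": -0.29,"gripper": 1},{"slide": [150,-164,-12],"roll": -0.35,"gripper": 1},{"slide": [176,-193,-13],"roll": -0.41,"gripper": 1},{"slide": [202,-221,-13],"roll": -0.47,"gripper": 1},{"slide": [228,-250,-13],"roll": -0.53,"gripper": 1},{"slide": [254,-278,-13],"roll": -0.59,"gripper": 1}])

```text
clock: 1.03
position: [0.3651, -0.2255, 0.2399]
ee_rot: [2.775, 1.471, -0.0]
force: [0.8, -0.3, -0.1]
width: 0.996
```

```bash
python3 - <<'E'
from h import *
goto(0.503,0.142,0.24,0.0)
E
```

```text
pos [ 0.3651 -0.2255  0.2399] tilt z [ 0. -0. -1.] y ang -0.596 F [ 0.8 -0.3 -0.1] w 0.996 t 1.0333 j [ 0.69  0.12 -0.29  1.98  0.04  1.04 -0.21]
-> slide [ 3.815e+02 -9.230e+01 -3.000e-01] roll [-0.596]
```

>>> jog_arm(increments=[{"slide": [41,-10,0],"roll": -0.06,"gripper": 1},{"slide": [82,-20,0],"roll": -0.12,"gripper": 1},{"slide": [123,-30,0],"roll": -0.18,"gripper": 1},{"slide": [164,-40,0],"roll": -0.24,"gripper": 1},{"slide": [205,-50,0],"roll": -0.3,"gripper": 1},{"slide": [245,-60,0],"roll": -0.36,"gripper": 1},{"slide": [285,-70,0],"roll": -0.43,"gripper": 1},{"slide": [325,-79,0],"roll": -0.5,"gripper": 1},{"slide": [360,-87,0],"roll": -0.56,"gripper": 1},{"slide": [381,-92,0],"roll": -0.596,"gripper": 1}])

```text
clock: 1.87
position: [0.5044, 0.1437, 0.2398]
ee_rot: [-2.217, -2.225, -0.003]
force: [-0.4, -0.1, 0.1]
width: 1.002
```

```bash
python3 - <<'E'
from h import *
import pickle
goto(0.503,0.142,0.06,0.0)
im=grab("wrist"); cv2.imwrite("pics/w1.png",im["frame"]); pickle.dump(im,open("w1.pkl","wb"))
E
```

```text
pos [0.5044 0.1437 0.2398] tilt z [ 0.001  0.002 -1.   ] y ang 0.004 F [-0.4 -0.1  0.1] w 1.002 t 1.8667 j [ 0.11  0.33 -0.62  1.76  0.21  1.12 -0.58]
-> slide [ -2.1  -1.6 179.8] roll [0.004]
```

View pics/w1.png

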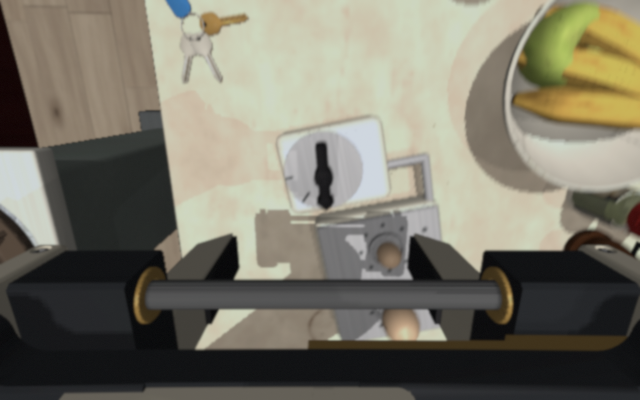

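The wrist view shows the bar at (323,175) with its point at (326,208). The 0° rib is at (290,178) and the 45° rib at about (306,197).

```bash
python3 - <<'E'
from h import *
import pickle
im=pickle.load(open("w1.pkl","rb"));f=im["frame"]
W,_,C=cloud(im); print("cam",C)
m=(f.max(2)<75); m[:135]=0;m[215:]=0;m[:,:300]=0;m[:,345:]=0
v,u=np.nonzero(m)
q=plane(im,np.c_[u,v],0.084)[:,:2]; print("lever rect",cv2.minAreaRect((q*1000).astype(np.float32)),len(q))
print("depth z",np.nanmedian(W[m][:,2]))
c=q.mean(0);w,V=np.linalg.eigh(np.cov(q.T));print("pca",c,np.degrees(np.arctan2(V[1,1],V[0,1])))
# block top white
g=f.astype(int); wh=(f.min(2)>185)&(np.ptp(g,axis=2)<22)&(W[...,2]>0.038)&(W[...,2]<0.056); wh[:100]=0; wh[215:]=0; wh[:,:260]=0; wh[:,400:]=0
n,l,st,_=cv2.connectedComponentsWithStats(wh.astype(np.uint8)); i=1+st[1:,4].argmax(); cs=np.argwhere(l==i)[:,::-1]
q=plane(im,cs,0.047)[:,:2]; print("block rect",cv2.minAreaRect((q*1000).astype(np.float32)),len(q))
cv2.imwrite("pics/w1z.png",cv2.resize(f[105:225,260:400],None,fx=5,fy=5,interpolation=cv2.INTER_CUBIC))
# ribs at z~0.05
print("ribs",plane(im,[[290,178],[306,197]],0.05))
E
```

```text
cam [0.5037241  0.22298204 0.39865963]
lever rect ((504.4342041015625, 149.1533203125), (16.344863891601562, 66.97012329101562), 2.8640804290771484) 790
depth z 0.08454048424126817
pca [0.50457689 0.14898943] 94.82320521110498
block rect ((541.564697265625, 156.04296875), (61.01741027832031, 88.36622619628906), 11.392756462097168) 2498
ribs [[0.46787658 0.13928327 0.05      ]
 [0.48539496 0.11727617 0.05      ]]
```

View pics/w1z.png

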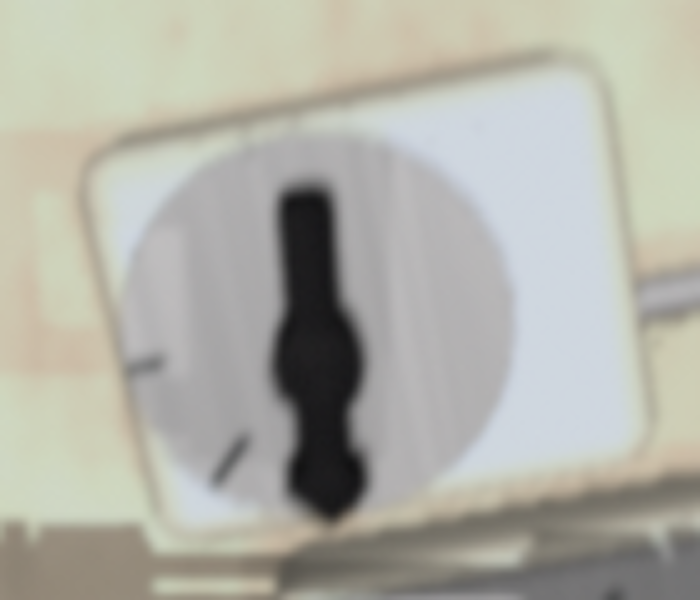

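```bash
python3 - <<'E'
from h import *
import pickle
im=pickle.load(open("w1.pkl","rb"))
print(plane(im,[[323.6,169.4]],0.049))
# lever hub (zoom 319,358) at z .084 ; tail top end, tip
print(plane(im,[[260+319/5,105+358/5],[260+305/5,105+187/5],[260+331/5,105+520/5]],0.084))
goto(0.503,0.142,0.06,0.083)
E
```

```text
[[0.5051798  0.14893123 0.049     ]]
[[0.50526519 0.14899892 0.084     ]
 [0.50239818 0.18302136 0.084     ]
 [0.50789364 0.11469891 0.084     ]]
pos [0.5049 0.1467 0.2399] tilt z [ 0.001  0.004 -1.   ] y ang 0.008 F [1.8 3.8 1.5] w 1.002 t 1.9167 j [ 0.1   0.33 -0.63  1.76  0.21  1.12 -0.58]
-> slide [ -5.5  -2.2 179.9] roll [-0.075]
```

```bash
python3 - <<'E'
from h import *
for k in range(3):
    im=grab("wrist");f=im["frame"]
    m=(f.max(2)<75); m[:135]=0;m[215:]=0;m[:,:300]=0;m[:,345:]=0
    v,u=np.nonzero(m); q=plane(im,np.c_[u,v],0.084)[:,:2]; w,V=np.linalg.eigh(np.cov(q.T))
    print(cv2.minAreaRect((q*1000).astype(np.float32))[:2],np.degrees(np.arctan2(V[1,1],V[0,1])))
    print(arm.observe()["position"],arm.observe()["dq"].round(3))
cv2.imwrite("pics/w2.png",im["frame"])
goto(0.503,0.142,0.06,0.083)
E
```

```text
((503.5452575683594, 147.70008850097656), (17.307247161865234, 68.35301971435547)) 94.34120938418808
[0.50418559 0.14375206 0.23958192] [ 0.052 -0.034  0.052  0.047 -0.006  0.007  0.014]
((503.6143493652344, 146.78445434570312), (17.264636993408203, 68.23786926269531)) 94.34626982947378
[0.50376374 0.14105277 0.23938783] [ 0.04  -0.025  0.037  0.032  0.     0.002  0.003]
((504.0654296875, 146.86195373535156), (17.06170082092285, 67.62146759033203)) 94.51039212534238
[0.50358476 0.13920209 0.23927504] [ 0.028 -0.016  0.023  0.018  0.001  0.003  0.002]
pos [0.5036 0.1392 0.2393] tilt z [-0.001 -0.    -1.   ] y ang -0.003 F [-0.5 -0.9  0.5] w 1.004 t 2.0667 j [ 0.11  0.33 -0.62  1.76  0.21  1.12 -0.58]
-> slide [  2.9  -0.4 179.3] roll [-0.086]
```

>>> jog_arm(increments=[{"slide": [0,0,10],"roll": -0.02,"gripper": 0.6},{"slide": [1,0,30],"roll": -0.05,"gripper": 0.6},{"slide": [2,0,55],"roll": -0.08,"gripper": 0.6},{"slide": [3,0,80],"roll": -0.08,"gripper": 0.6},{"slide": [3,0,105],"roll": -0.08,"gripper": 0.6},{"slide": [3,0,120],"roll": -0.08,"gripper": 0.6},{"slide": [3,0,132],"roll": -0.08,"gripper": 0.6},{"slide": [3,0,137],"roll": -0.08,"gripper": 0.6},{"slide": [3,0,137],"roll": -0.08,"gripper": 0.6},{"slide": [3,0,137],"roll": -0.08,"gripper": 0.6}])

```text
clock: 2.9
position: [0.5042, 0.1418, 0.1032]
ee_rot: [2.135, 2.304, 0.001]
force: [0.1, -0.0, 1.6]
width: 0.601
```

```bash
python3 - <<'E'
from h import *
import pickle
goto(0.5035,0.1435,0.06,0.08)
im=grab("wrist"); cv2.imwrite("pics/w3.png",im["frame"]); pickle.dump(im,open("w3.pkl","wb"))
goto(0.5035,0.1435,0.06,0.08)
E
```

```text
pos [0.5042 0.1418 0.1032] tilt z [ 0.001 -0.    -1.   ] y ang 0.076 F [ 0.1 -0.   1.6] w 0.601 t 2.9 j [ 0.05  0.48 -0.58  1.93  0.35  0.83 -0.63]
-> slide [ 1.7 -0.6 43.2] roll [-0.004]
pos [0.5045 0.1421 0.1036] tilt z [ 0.001  0.    -1.   ] y ang 0.077 F [ 1.   0.5 -0.1] w 0.603 t 2.95 j [ 0.05  0.48 -0.58  1.93  0.35  0.83 -0.63]
-> slide [ 1.5 -0.9 43.6] roll [-0.003]
```

View pics/w3.png

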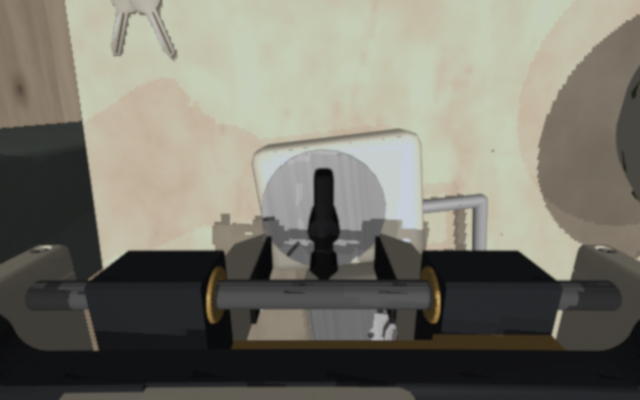

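The bar at u≈323 sits centred between the fingers at u≈252 and 395. Going down and gripping.

>>> jog_arm(increments=[{"slide": [0,0,8],"roll": 0,"gripper": 0.6},{"slide": [1,0,18],"roll": 0,"gripper": 0.6},{"slide": [1,0,28],"roll": 0,"gripper": 0.6},{"slide": [1,0,37],"roll": 0,"gripper": 0.6},{"slide": [1,0,42],"roll": 0,"gripper": 0.6},{"slide": [1,0,42],"roll": 0,"gripper": 0.4},{"slide": [1,0,42],"roll": 0,"gripper": 0.2},{"slide": [1,0,42],"roll": 0,"gripper": 0.05},{"slide": [1,0,42],"roll": 0,"gripper": 0.05},{"slide": [1,0,42],"roll": 0,"gripper": 0.05}], newtons=25)

```text
clock: 3.78
position: [0.5041, 0.1432, 0.0611]
ee_rot: [2.134, 2.305, 0.001]
force: [0.4, 0.7, -0.4]
width: 0.284
```

```bash
python3 - <<'E'
from h import *
goto(0.5035,0.1435,0.06,-0.586)
E
```

```text
pos [0.5041 0.1432 0.0611] tilt z [ 0.001  0.    -1.   ] y ang 0.077 F [ 0.4  0.7 -0.4] w 0.284 t 3.7833 j [ 0.02  0.54 -0.54  1.96  0.4   0.74 -0.68]
-> slide [ 0.3 -0.6  1.1] roll [0.663]
```

>>> jog_arm(increments=[{"slide": [0,0,0],"roll": 0,"gripper": 0.05},{"slide": [0,0,0],"roll": 0,"gripper": 0.05},{"slide": [0,0,0],"roll": 0,"gripper": 0.05},{"slide": [0,0,0],"roll": 0,"gripper": 0.05},{"slide": [0,0,0],"roll": 0,"gripper": 0.05},{"slide": [0,0,0],"roll": 0,"gripper": 0.05},{"slide": [0,0,0],"roll": 0,"gripper": 0.05},{"slide": [0,0,0],"roll": 0,"gripper": 0.05},{"slide": [0,0,0],"roll": 0,"gripper": 0.05},{"slide": [0,0,0],"roll": 0,"gripper": 0.05}], newtons=25)

```text
clock: 4.62
position: [0.5043, 0.1433, 0.0612]
ee_rot: [2.134, 2.305, 0.001]
force: [-0.1, -0.6, 5.2]
width: 0.132
```

```bash
python3 - <<'E'
from h import *
goto(0.5035,0.1435,0.06,-0.586)
E
```

```text
pos [0.5043 0.1433 0.0612] tilt z [ 0.001  0.    -1.   ] y ang 0.077 F [-0.1 -0.6  5.2] w 0.132 t 4.6167 j [ 0.02  0.54 -0.54  1.96  0.4   0.74 -0.68]
-> slide [ 0.3 -0.8  1.2] roll [0.663]
```

>>> jog_arm(increments=[{"slide": [0,0,0],"roll": 0.05,"gripper": 0.05},{"slide": [0,0,0],"roll": 0.13,"gripper": 0.05},{"slide": [0,0,0],"roll": 0.21,"gripper": 0.05},{"slide": [0,0,0],"roll": 0.3,"gripper": 0.05},{"slide": [0,0,0],"roll": 0.39,"gripper": 0.05},{"slide": [0,0,0],"roll": 0.47,"gripper": 0.05},{"slide": [0,0,0],"roll": 0.55,"gripper": 0.05},{"slide": [0,0,0],"roll": 0.62,"gripper": 0.05},{"slide": [0,0,0],"roll": 0.663,"gripper": 0.05},{"slide": [0,0,0],"roll": 0.663,"gripper": 0.05}])

```text
clock: 5.45
position: [0.5034, 0.1435, 0.0612]
ee_rot: [2.77, 1.482, -0.0]
force: [-3.9, -0.2, 9.2]
width: 0.131
```

>>> jog_arm(increments=[{"slide": [0,0,0],"roll": 0,"gripper": 0.05},{"slide": [0,0,0],"roll": 0,"gripper": 0.05},{"slide": [0,0,0],"roll": 0,"gripper": 0.05},{"slide": [0,0,0],"roll": 0,"gripper": 0.2},{"slide": [0,0,0],"roll": 0,"gripper": 0.4},{"slide": [0,0,0],"roll": 0,"gripper": 0.5},{"slide": [0,0,0],"roll": 0,"gripper": 0.6},{"slide": [0,0,0],"roll": 0,"gripper": 0.6},{"slide": [0,0,0],"roll": 0,"gripper": 0.6},{"slide": [0,0,0],"roll": 0,"gripper": 0.6}])

```text
clock: 6.28
position: [0.5037, 0.1431, 0.0606]
ee_rot: [-2.768, -1.485, 0.0]
force: [-1.4, 0.7, 0.2]
width: 0.575
```

```bash
python3 - <<'E'
from h import *
goto(0.5035,0.1435,0.2,-0.586)
E
```

```text
pos [0.5037 0.1431 0.0606] tilt z [-0. -0. -1.] y ang -0.586 F [-1.4  0.7  0.2] w 0.575 t 6.2833 j [-0.11  0.51 -0.37  1.97  0.27  0.71 -1.23]
-> slide [   0.2   -0.4 -139.4] roll [-0.]
```

Up, then a look at the result.

>>> jog_arm(increments=[{"slide": [0,0,-8],"roll": 0,"gripper": 0.7},{"slide": [0,0,-22],"roll": 0,"gripper": 0.7},{"slide": [0,0,-40],"roll": 0,"gripper": 0.7},{"slide": [0,0,-62],"roll": 0,"gripper": 0.7},{"slide": [0,0,-85],"roll": 0,"gripper": 0.7},{"slide": [0,0,-108],"roll": 0,"gripper": 0.7},{"slide": [0,0,-130],"roll": 0,"gripper": 0.7},{"slide": [0,0,-145],"roll": 0,"gripper": 0.7},{"slide": [0,0,-150],"roll": 0,"gripper": 0.7},{"slide": [0,0,-150],"roll": 0,"gripper": 0.7}])

```text
clock: 7.12
position: [0.5044, 0.1434, 0.2122]
ee_rot: [2.768, 1.485, 0.004]
force: [0.3, 0.6, -0.7]
width: 0.698
```

```bash
python3 - <<'E'
from h import *
import pickle
goto(0.45,-0.29,0.2,-0.31-np.pi/2)
im=grab("wrist"); f=im["frame"]; pickle.dump(im,open("w4.pkl","wb"))
cv2.imwrite("pics/w4.png",f)
m=(f.max(2)<75); m[:100]=0;m[215:]=0;m[:,:250]=0;m[:,390:]=0
n,l,st,ce=cv2.connectedComponentsWithStats(m.astype(np.uint8)); print(st,ce)
i=1+st[1:,4].argmax(); v,u=np.nonzero(l==i)
q=plane(im,np.c_[u,v],0.084)[:,:2]; w,V=np.linalg.eigh(np.cov(q.T)); print(np.degrees(np.arctan2(V[1,1],V[0,1])),q.mean(0))
E
```

```text
pos [0.5044 0.1434 0.2122] tilt z [ 0.003  0.001 -1.   ] y ang -0.586 F [ 0.3  0.6 -0.7] w 0.698 t 7.1167 j [-0.05  0.32 -0.43  1.81  0.15  1.04 -1.12]
-> slide [-391.2  194.4   11.8] roll [1.295]
[[     0      0    640    400 254999]
 [   312    148     21     67   1001]] [[319.49145683 199.56195907]
 [321.67632368 183.71628372]]
56.11410774280879 [0.50591127 0.14789937]
```

View pics/w4.png

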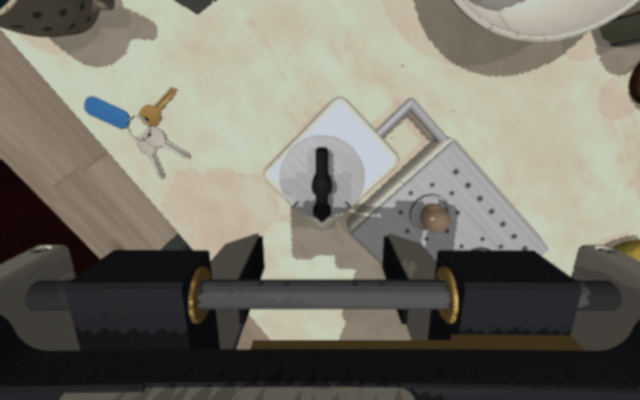

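The lever's bar now lies at 236.1°, against 236.4° for the 45° rib, and it points to the block's corner (322,220) along the bisector. Next, the tongs.

>>> jog_arm(increments=[{"slide": [-20,10,0],"roll": 0.08,"gripper": 0.85},{"slide": [-55,28,0],"roll": 0.19,"gripper": 0.85},{"slide": [-91,45,0],"roll": 0.31,"gripper": 0.85},{"slide": [-127,63,0],"roll": 0.43,"gripper": 0.85},{"slide": [-163,81,0],"roll": 0.55,"gripper": 0.85},{"slide": [-199,99,0],"roll": 0.67,"gripper": 0.85},{"slide": [-235,117,0],"roll": 0.79,"gripper": 0.85},{"slide": [-271,135,0],"roll": 0.91,"gripper": 0.85},{"slide": [-307,153,0],"roll": 1.03,"gripper": 0.85},{"slide": [-341,170,0],"roll": 1.15,"gripper": 0.85}])

```text
clock: 8.0
position: [0.4552, -0.2371, 0.2094]
ee_rot: [-3.13, 0.269, 0.003]
force: [0.7, 0.1, -0.2]
width: 0.851
```

```bash
python3 - <<'E'
from h import *
goto(0.45,-0.285,0.2,-0.31-np.pi/2)
E
```

```text
pos [ 0.4552 -0.2371  0.2094] tilt z [-0.002  0.    -1.   ] y ang -1.743 F [ 0.7  0.1 -0.2] w 0.851 t 8.0 j [ 0.41  0.27 -0.04  1.86  0.01  1.01 -1.38]
-> slide [ 3.1 48.1  9.4] roll [0.138]
```

>>> jog_arm(increments=[{"slide": [1,15,0],"roll": 0.06,"gripper": 0.85},{"slide": [2,30,0],"roll": 0.12,"gripper": 0.85},{"slide": [3,40,0],"roll": 0.138,"gripper": 0.85},{"slide": [3,46,0],"roll": 0.138,"gripper": 0.85},{"slide": [3,48,0],"roll": 0.138,"gripper": 0.85},{"slide": [3,48,0],"roll": 0.138,"gripper": 0.85},{"slide": [3,48,0],"roll": 0.138,"gripper": 0.85},{"slide": [3,48,0],"roll": 0.138,"gripper": 0.85},{"slide": [3,48,0],"roll": 0.138,"gripper": 0.85},{"slide": [3,48,0],"roll": 0.138,"gripper": 0.85}])

```text
clock: 8.83
position: [0.4521, -0.2823, 0.2108]
ee_rot: [-3.106, 0.473, -0.0]
force: [0.5, -0.3, -0.0]
width: 0.853
```

```bash
python3 - <<'E'
from h import *
import pickle
goto(0.45,-0.285,0.2,-0.31-np.pi/2)
im=grab("wrist"); cv2.imwrite("pics/w5.png",im["frame"]); pickle.dump(im,open("w5.pkl","wb"))
it=grab("top"); pickle.dump(it,open("top1.pkl","wb")); cv2.imwrite("pics/top1.png",cv2.resize(it["frame"][140:300,200:460],None,fx=3,fy=3))
E
```

```text
pos [ 0.4521 -0.2823  0.2108] tilt z [ 0.  0. -1.] y ang -1.873 F [ 0.5 -0.3 -0. ] w 0.853 t 8.8333 j [ 0.45  0.3   0.01  1.82 -0.    1.02 -1.41]
-> slide [-1.2  3.2 10.8] roll [0.008]
```

View pics/w5.png

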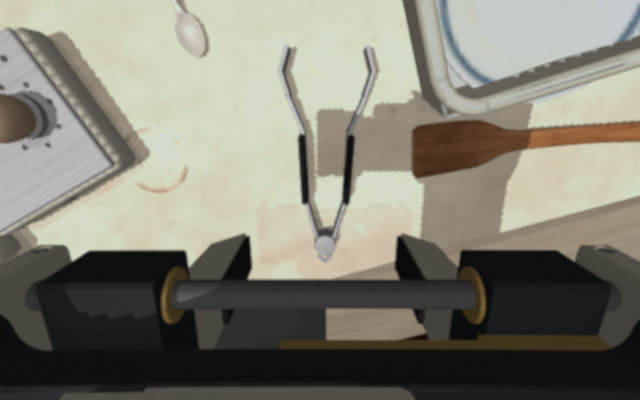

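View pics/top1.png

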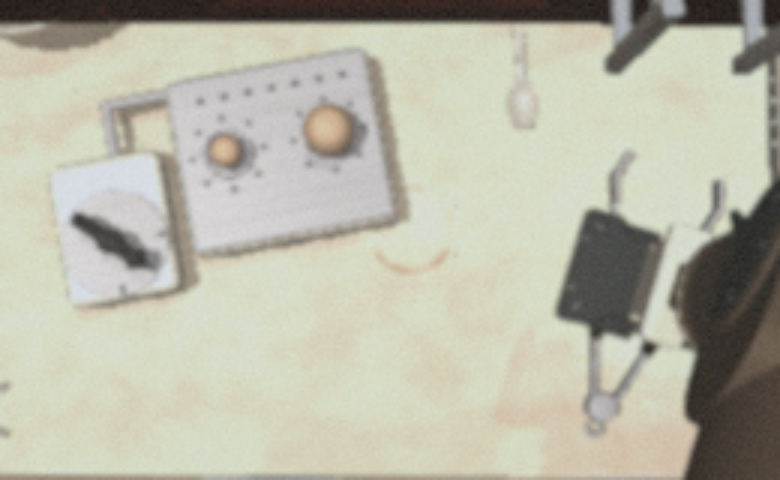

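The wrist view shows the grips at about (304,170) and (348,170), the hub at (325,243), and the jaw tips at (288,48) and (369,48). The lever in the top view lies along the 45° rib.

```bash
python3 - <<'E'
from h import *
import pickle
im=pickle.load(open("w5.pkl","rb"));f=im["frame"];W,_,_=cloud(im)
m=(f.max(2)<60); m[:125]=0;m[215:]=0;m[:,:290]=0;m[:,365:]=0
n,l,st,ce=cv2.connectedComponentsWithStats(m.astype(np.uint8)); 
P=[]
for i in range(1,n):
    if st[i,4]<100: continue
    v,u=np.nonzero(l==i); q=plane(im,np.c_[u,v],0.034)[:,:2]; print(st[i],q.mean(0),cv2.minAreaRect((q*1000).astype(np.float32)),np.nanmedian(W[l==i][:,2])); P.append(q.mean(0))
mid=np.mean(P,0); print("grip mid",mid)
hub=plane(im,[[325,243]],0.028)[0,:2]; print("hub",hub, W[243,325])
tips=plane(im,[[288,48],[369,48]],0.026)[:,:2]; print("tips",tips,tips.mean(0))
for nm,b in (("grip",mid),("tips",tips.mean(0))):
    d=b-hub; print(nm,np.linalg.norm(d),np.arctan2(d[1],d[0]))
E
```

```text
[343 135  11  69 404] [ 0.45261423 -0.30978186] ((450.4676208496094, -308.90155029296875), (6.6149444580078125, 73.61248016357422), 69.6084976196289) 0.03413936194830949
[299 136   9  67 362] [ 0.46555573 -0.26443452] ((464.4549560546875, -264.1414489746094), (5.826523780822754, 71.51277160644531), 74.94123077392578) 0.03402916549203109
grip mid [ 0.45908498 -0.28710819]
hub [ 0.37402015 -0.26005487] [ 0.37353188 -0.25991011  0.02691305]
tips [[ 0.58238793 -0.28681526]
 [ 0.55889258 -0.3621313 ]] [ 0.57064026 -0.32447328]
grip 0.08926313059469482 -0.3079165501635134
tips 0.20690383150377595 -0.31660772385343205
```

```bash
python3 - <<'E'
from h import *
goto(0.459,-0.287,0.05,-0.312-np.pi/2)
E
```

```text
pos [ 0.452  -0.2826  0.2108] tilt z [ 0. -0. -1.] y ang -1.873 F [-0.4 -0.  -0.3] w 0.849 t 8.9333 j [ 0.45  0.3   0.01  1.82 -0.    1.02 -1.41]
-> slide [  8.    2.2 160.8] roll [0.009]
```

>>> jog_arm(increments=[{"slide": [3,1,10],"roll": 0.01,"gripper": 0.85},{"slide": [8,2,30],"roll": 0.01,"gripper": 0.85},{"slide": [8,2,55],"roll": 0.01,"gripper": 0.85},{"slide": [8,2,80],"roll": 0.01,"gripper": 0.85},{"slide": [8,2,105],"roll": 0.01,"gripper": 0.85},{"slide": [8,2,128],"roll": 0.01,"gripper": 0.85},{"slide": [8,2,147],"roll": 0.01,"gripper": 0.85},{"slide": [8,2,157],"roll": 0.01,"gripper": 0.85},{"slide": [8,2,161],"roll": 0.01,"gripper": 0.85},{"slide": [8,2,161],"roll": 0.01,"gripper": 0.85}])

```text
clock: 9.77
position: [0.4586, -0.287, 0.0489]
ee_rot: [-3.103, 0.49, 0.002]
force: [0.7, -0.5, 0.3]
width: 0.851
```

```bash
python3 - <<'E'
from h import *
goto(0.459,-0.287,0.005,-0.312-np.pi/2)
im=grab("wrist"); cv2.imwrite("pics/w6.png",im["frame"])
goto(0.459,-0.287,0.005,-0.312-np.pi/2)
E
```

```text
pos [ 0.4586 -0.287   0.0489] tilt z [-0.001  0.001 -1.   ] y ang -1.884 F [ 0.7 -0.5  0.3] w 0.851 t 9.7667 j [ 0.46  0.52  0.    1.96 -0.    0.66 -1.42]
-> slide [ 0.5 -0.1 43.9] roll [-0.001]
pos [ 0.4591 -0.2873  0.0499] tilt z [ 0. -0. -1.] y ang -1.884 F [ 0.7 -1.   0.4] w 0.845 t 9.8167 j [ 0.46  0.52  0.    1.96 -0.    0.66 -1.42]
-> slide [-0.2 -0.2 44.9] roll [-0.001]
```

View pics/w6.png

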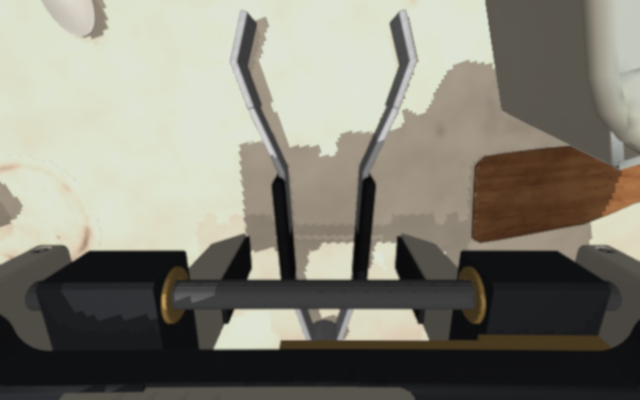

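The grips at u 285–365 are centred between the fingers. Going down and squeezing to about 51 mm.

>>> jog_arm(increments=[{"slide": [0,0,8],"roll": 0,"gripper": 0.85},{"slide": [0,0,20],"roll": 0,"gripper": 0.85},{"slide": [0,0,31],"roll": 0,"gripper": 0.85},{"slide": [0,0,40],"roll": 0,"gripper": 0.85},{"slide": [0,0,44],"roll": 0,"gripper": 0.85},{"slide": [0,0,44],"roll": 0,"gripper": 0.8},{"slide": [0,0,44],"roll": 0,"gripper": 0.72},{"slide": [0,0,44],"roll": 0,"gripper": 0.64},{"slide": [0,0,44],"roll": 0,"gripper": 0.58},{"slide": [0,0,44],"roll": 0,"gripper": 0.56}], newtons=25)

```text
clock: 10.65
position: [0.4593, -0.2874, 0.0062]
ee_rot: [3.103, -0.49, 0.002]
force: [0.1, -0.3, 0.4]
width: 0.58
```

>>> jog_arm(increments=[{"slide": [0,0,0],"roll": 0,"gripper": 0.56},{"slide": [0,0,0],"roll": 0,"gripper": 0.56},{"slide": [0,0,0],"roll": 0,"gripper": 0.56},{"slide": [0,0,0],"roll": 0,"gripper": 0.56},{"slide": [0,0,0],"roll": 0,"gripper": 0.56},{"slide": [0,0,0],"roll": 0,"gripper": 0.55},{"slide": [0,0,0],"roll": 0,"gripper": 0.55},{"slide": [0,0,0],"roll": 0,"gripper": 0.55},{"slide": [0,0,0],"roll": 0,"gripper": 0.55},{"slide": [0,0,0],"roll": 0,"gripper": 0.55}])

```text
clock: 11.48
position: [0.4595, -0.2875, 0.0062]
ee_rot: [3.103, -0.49, 0.002]
force: [0.1, -1.4, 5.2]
width: 0.553
```

```bash
python3 - <<'E'
from h import *
goto(0.459,-0.287,0.005,-0.312-np.pi/2)
E
```

```text
pos [ 0.4595 -0.2875  0.0062] tilt z [ 0.001 -0.001 -1.   ] y ang -1.884 F [ 0.1 -1.4  5.2] w 0.553 t 11.4833 j [ 0.46  0.59  0.    1.99 -0.    0.57 -1.42]
-> slide [-0.7 -0.3  1.2] roll [-0.001]
```

>>> jog_arm(increments=[{"slide": [0,0,-3],"roll": 0,"gripper": 0.55},{"slide": [0,0,-9],"roll": 0,"gripper": 0.55},{"slide": [0,0,-19],"roll": 0,"gripper": 0.55},{"slide": [0,0,-34],"roll": 0,"gripper": 0.55},{"slide": [0,0,-54],"roll": 0,"gripper": 0.55},{"slide": [0,0,-76],"roll": 0,"gripper": 0.55},{"slide": [0,0,-98],"roll": 0,"gripper": 0.55},{"slide": [0,0,-120],"roll": 0,"gripper": 0.55},{"slide": [0,0,-140],"roll": 0,"gripper": 0.55},{"slide": [0,0,-154],"roll": 0,"gripper": 0.55}])

```text
clock: 12.32
position: [0.4592, -0.2873, 0.1625]
ee_rot: [3.102, -0.49, 0.003]
force: [0.2, 0.5, -1.5]
width: 0.552
```

```bash
python3 - <<'E'
from h import *
import pickle
goto(0.45,-0.05,0.16,0.1-np.pi/2)
im=grab("wrist"); cv2.imwrite("pics/w7.png",im["frame"]); pickle.dump(im,open("w7.pkl","wb"))
E
```

```text
pos [ 0.4592 -0.2873  0.1625] tilt z [ 0.002 -0.001 -1.   ] y ang -1.884 F [ 0.2  0.5 -1.5] w 0.552 t 12.3167 j [ 0.45  0.36  0.01  1.86 -0.    0.91 -1.42]
-> slide [ -81.9 -222.9    2.3] roll [-0.413]
```

View pics/w7.png

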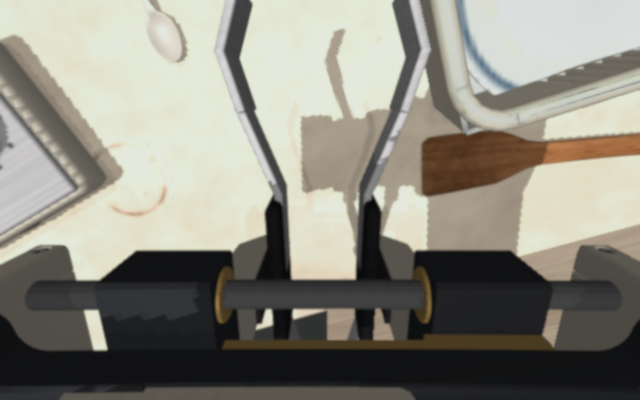

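The tongs are lifted level, with the jaw knees at (220,48) and (428,48). Next I find the jaw point in the tool frame.

```bash
python3 - <<'E'
from h import *
import pickle
im=pickle.load(open("w7.pkl","rb"));W,_,_=cloud(im)
s=arm.observe(); R=Ro.from_rotvec(s["ee_rot"]).as_matrix();p=s["position"]
he=np.array(im["hand_eye"]); 
h,w=im["depth"].shape
K=np.array(im["intrinsics"]);D=np.array(im["dist_coeffs"])
def tool(u,v,win=3):
    d=im["depth"][v-win:v+win+1,u-win:u+win+1]; d=d[d>0].min()
    q=cv2.undistortPoints(np.array([[[u,v]]],float),K,D)[0,0]
    return (he[:3,:3]@(np.array([q[0],q[1],1])*d)+he[:3,3])*1000
for n,uv in dict(kneeL=(221,48),kneeR=(427,48),topL=(235,3),topR=(400,3),armL=(250,120),armR=(393,120),gripL=(275,215),gripR=(371,215)).items(): print(n,tool(*uv).round(1))
E
```

```text
kneeL [ 97.4 -39.6 -22.4]
kneeR [ 97.5  40.1 -21.7]
topL [112.8 -33.2 -21.5]
topR [114.7  30.1 -13.9]
armL [ 70.1 -31.4 -17.4]
armR [ 70.1  29.6 -17.5]
gripL [ 31.4 -20.7 -29.5]
gripR [ 31.3  20.3 -29.3]
```

```bash
python3 - <<'E'
from h import *
goto(0.4965,-0.042,0.165,0.1-np.pi/2)
E
```

```text
pos [ 0.4603 -0.2879  0.1646] tilt z [ 0.005 -0.002 -1.   ] y ang -1.884 F [ 0.6 -0.4  0.8] w 0.548 t 12.3667 j [ 0.45  0.36  0.01  1.86 -0.    0.92 -1.42]
-> slide [ -41.4 -245.1   -0.8] roll [-0.413]
```

>>> jog_arm(increments=[{"slide": [-3,-15,0],"roll": -0.02,"gripper": 0.55},{"slide": [-8,-45,0],"roll": -0.07,"gripper": 0.55},{"slide": [-13,-76,0],"roll": -0.12,"gripper": 0.55},{"slide": [-18,-107,0],"roll": -0.18,"gripper": 0.55},{"slide": [-23,-138,0],"roll": -0.24,"gripper": 0.55},{"slide": [-28,-169,0],"roll": -0.3,"gripper": 0.55},{"slide": [-33,-198,0],"roll": -0.35,"gripper": 0.55},{"slide": [-37,-222,0],"roll": -0.39,"gripper": 0.55},{"slide": [-40,-238,0],"roll": -0.41,"gripper": 0.55},{"slide": [-41,-245,0],"roll": -0.413,"gripper": 0.55}])

```text
clock: 13.2
position: [0.495, -0.0383, 0.1594]
ee_rot: [-3.136, -0.164, 0.001]
force: [0.6, 0.5, -0.7]
width: 0.549
```

>>> jog_arm(increments=[{"slide": [0,0,0],"roll": 0,"gripper": 0.55},{"slide": [0,0,0],"roll": 0,"gripper": 0.55},{"slide": [0,0,0],"roll": 0,"gripper": 0.55},{"slide": [0,0,0],"roll": 0,"gripper": 0.55},{"slide": [0,0,0],"roll": 0,"gripper": 0.55},{"slide": [0,0,0],"roll": 0,"gripper": 0.55},{"slide": [0,0,0],"roll": 0,"gripper": 0.55},{"slide": [0,0,0],"roll": 0,"gripper": 0.55},{"slide": [0,0,0],"roll": 0,"gripper": 0.55},{"slide": [0,0,0],"roll": 0,"gripper": 0.55}])

```text
clock: 14.03
position: [0.4954, -0.0415, 0.1597]
ee_rot: [3.138, 0.157, 0.0]
force: [0.5, -0.1, -1.9]
width: 0.552
```

```bash
python3 - <<'E'
from h import *
import pickle
goto(0.4965,-0.042,0.165,0.1-np.pi/2)
im=grab("wrist"); cv2.imwrite("pics/w8.png",im["frame"]); pickle.dump(im,open("w8.pkl","wb"))
E
```

```text
pos [ 0.4954 -0.0415  0.1597] tilt z [ 0. -0. -1.] y ang -1.471 F [ 0.5 -0.1 -1.9] w 0.552 t 14.0333 j [ 0.11  0.31 -0.17  1.95  0.07  0.88 -1.57]
-> slide [ 1.   0.6 -5.3] roll [-0.]
```

View pics/w8.png

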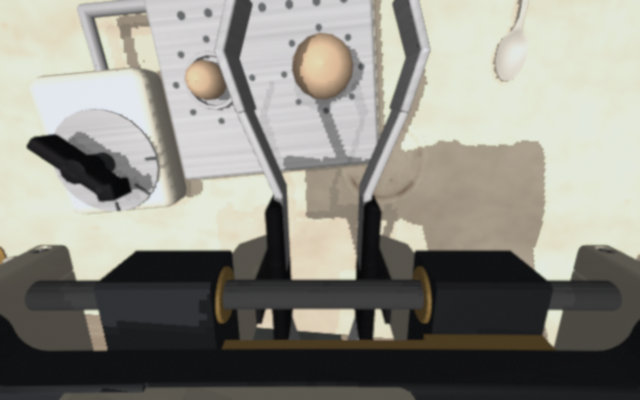

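```bash
python3 - <<'E'
from h import *
import pickle
im=pickle.load(open("w8.pkl","rb"));f=im["frame"];W,_,C=cloud(im); print("cam",C)
hsv=cv2.cvtColor(f,cv2.COLOR_BGR2HSV)
print(hsv[66,322],hsv[79,206])
m=((hsv[...,0]<22)&(hsv[...,1]>70)).astype(np.uint8); m[:, :285]=0; m[120:]=0; m[:,365:]=0
n,l,st,ce=cv2.connectedComponentsWithStats(m); i=1+st[1:,4].argmax(); print(st[i],ce[i])
c=cv2.minEnclosingCircle(np.argwhere(l==i)[:,::-1].astype(np.float32)); print(c)
uv=[ (st[i,0]+st[i,2]/2, st[i,1]+st[i,3]/2)]
for z in (0.075,0.08): print(z,plane(im,uv,z),plane(im,[c[0]],z))
p=W[l==i]; p=p[p[:,2]>0.06]; print("top",p[:,2].max(), p[p[:,2]>p[:,2].max()-0.006].mean(0))
# sphere fit on cap points (z .07-.1)
A=np.c_[2*p,np.ones(len(p))]; b=(p**2).sum(1); s=np.linalg.lstsq(A,b,rcond=None)[0]; print("sphere",s[:3],np.sqrt(s[3]+(s[:3]**2).sum()))
cv2.imwrite("pics/w8z.png",cv2.resize(f[60:220,20:200],None,fx=4,fy=3.7,interpolation=cv2.INTER_CUBIC))
E
```

```text
cam [ 0.57397706 -0.03322251  0.31837695]
[ 19  65 225] [ 15  77 219]
[ 294   34   58   64 2244] [324.01782531  67.0516934 ]
((322.0, 65.55555725097656), 31.697938919067383)
0.075 [[ 0.59564198 -0.03104279  0.075     ]] [[ 0.59585902 -0.03031654  0.075     ]]
0.08 [[ 0.59519689 -0.03108757  0.08      ]] [[ 0.59540947 -0.03037625  0.08      ]]
top 0.10651403247133844 [ 0.59379963 -0.03308975  0.10275658]
sphere [ 0.59462797 -0.03032509  0.08692203] 0.0185088674512705
```

View pics/w8z.png

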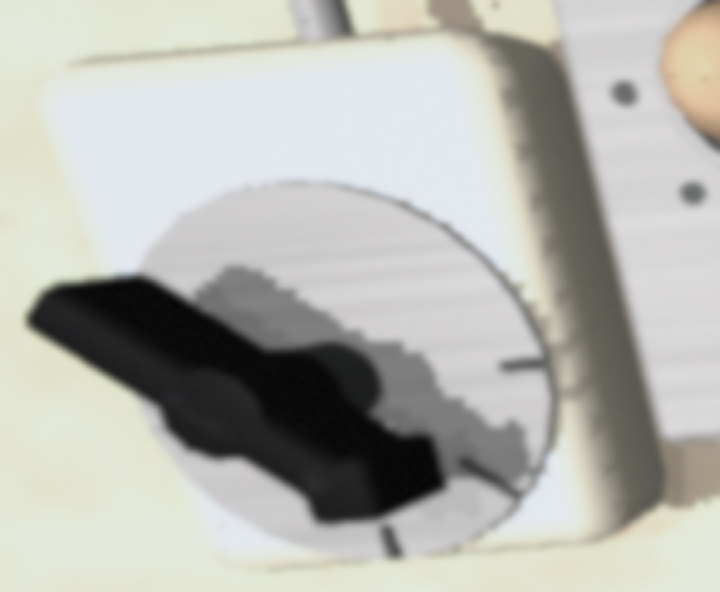

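The lever runs parallel to the 45° rib in this view, with the rib at (465,460)–(518,495) in the zoom. Egg centre is about (0.595, -0.031), consistent with the earlier fixes. Lowering over it in two stages.

>>> jog_arm(increments=[{"slide": [1,-0.5,4],"roll": 0,"gripper": 0.55},{"slide": [2,-0.5,10],"roll": 0,"gripper": 0.55},{"slide": [2,-0.5,17],"roll": 0,"gripper": 0.55},{"slide": [2,-0.5,24],"roll": 0,"gripper": 0.55},{"slide": [2,-0.5,31],"roll": 0,"gripper": 0.55},{"slide": [2,-0.5,37],"roll": 0,"gripper": 0.55},{"slide": [2,-0.5,40],"roll": 0,"gripper": 0.55},{"slide": [2,-0.5,40],"roll": 0,"gripper": 0.55},{"slide": [2,-0.5,40],"roll": 0,"gripper": 0.55},{"slide": [2,-0.5,40],"roll": 0,"gripper": 0.55}])

```text
clock: 14.92
position: [0.4976, -0.0407, 0.12]
ee_rot: [3.138, 0.157, 0.001]
force: [-0.8, -0.1, -0.6]
width: 0.554
```

```bash
python3 - <<'E'
from h import *
goto(0.4975,-0.0408,0.067,0.1-np.pi/2)
im=grab("wrist"); cv2.imwrite("pics/w9.png",im["frame"])
E
```

```text
pos [ 0.4976 -0.0407  0.12  ] tilt z [ 0. -0. -1.] y ang -1.471 F [-0.8 -0.1 -0.6] w 0.554 t 14.9167 j [ 0.11  0.37 -0.17  1.99  0.09  0.79 -1.58]
-> slide [-0.1  0.  53. ] roll [-0.]
```

View pics/w9.png

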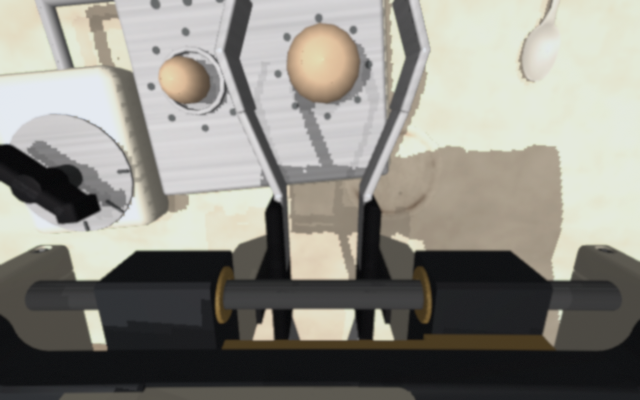

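The egg at (323,63) is centred between the jaws at u≈220 and 428. Descending.

>>> jog_arm(increments=[{"slide": [0,0,4],"roll": 0,"gripper": 0.55},{"slide": [0,0,11],"roll": 0,"gripper": 0.55},{"slide": [0,0,19],"roll": 0,"gripper": 0.55},{"slide": [0,0,27],"roll": 0,"gripper": 0.55},{"slide": [0,0,35],"roll": 0,"gripper": 0.55},{"slide": [0,0,43],"roll": 0,"gripper": 0.55},{"slide": [0,0,49],"roll": 0,"gripper": 0.55},{"slide": [0,0,52],"roll": 0,"gripper": 0.55},{"slide": [0,0,53],"roll": 0,"gripper": 0.55},{"slide": [0,0,53],"roll": 0,"gripper": 0.55}])

```text
clock: 15.8
position: [0.4973, -0.0408, 0.0665]
ee_rot: [3.138, 0.157, -0.001]
force: [-0.6, -0.3, -1.0]
width: 0.553
```

```bash
python3 - <<'E'
from h import *
goto(0.4975,-0.0408,0.067,0.1-np.pi/2)
im=grab("wrist"); cv2.imwrite("pics/w10.png",im["frame"])
im=grab("scene"); cv2.imwrite("pics/s10.png",cv2.resize(im["frame"][120:300,200:440],None,fx=3,fy=3,interpolation=cv2.INTER_CUBIC))
E
```

```text
pos [ 0.4973 -0.0408  0.0665] tilt z [-0. -0. -1.] y ang -1.471 F [-0.6 -0.3 -1. ] w 0.553 t 15.8 j [ 0.1   0.45 -0.16  2.04  0.11  0.66 -1.61]
-> slide [ 0.2  0.1 -0.5] roll [-0.]
```

View pics/w10.png

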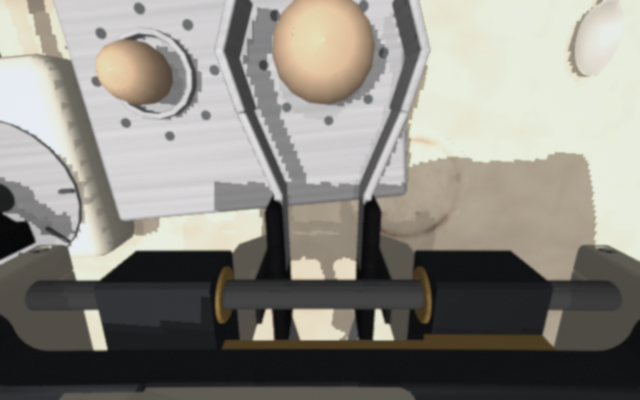

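View pics/s10.png

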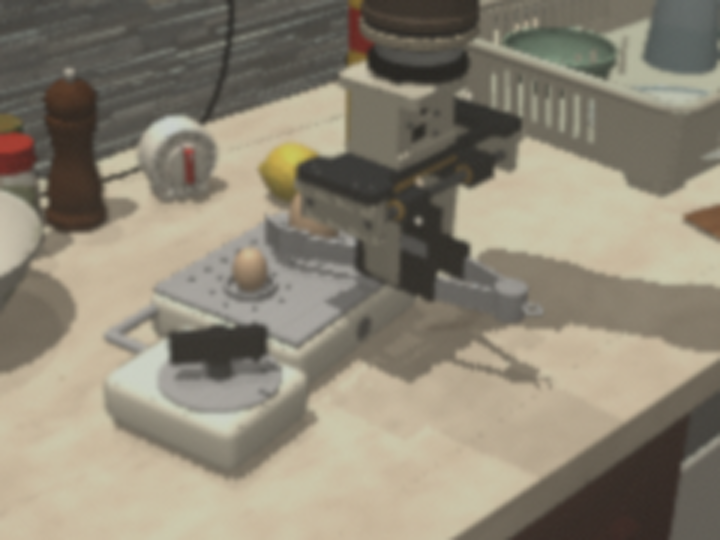

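The egg at (323,48) sits centrally in the jaws' V, level with the knees. Closing gradually.

>>> jog_arm(increments=[{"slide": [0,0,0],"roll": 0,"gripper": 0.535},{"slide": [0,0,0],"roll": 0,"gripper": 0.52},{"slide": [0,0,0],"roll": 0,"gripper": 0.5},{"slide": [0,0,0],"roll": 0,"gripper": 0.485},{"slide": [0,0,0],"roll": 0,"gripper": 0.47},{"slide": [0,0,0],"roll": 0,"gripper": 0.455},{"slide": [0,0,0],"roll": 0,"gripper": 0.44},{"slide": [0,0,0],"roll": 0,"gripper": 0.43},{"slide": [0,0,0],"roll": 0,"gripper": 0.42},{"slide": [0,0,0],"roll": 0,"gripper": 0.41}], newtons=25)

```text
clock: 16.73
position: [0.4974, -0.0407, 0.0667]
ee_rot: [3.138, 0.157, -0.0]
force: [0.1, 0.0, -0.7]
width: 0.414
```

>>> jog_arm(increments=[{"slide": [0,0,0],"roll": 0,"gripper": 0.4},{"slide": [0,0,0],"roll": 0,"gripper": 0.39},{"slide": [0,0,0],"roll": 0,"gripper": 0.38},{"slide": [0,0,0],"roll": 0,"gripper": 0.37},{"slide": [0,0,0],"roll": 0,"gripper": 0.36},{"slide": [0,0,0],"roll": 0,"gripper": 0.34},{"slide": [0,0,0],"roll": 0,"gripper": 0.32},{"slide": [0,0,0],"roll": 0,"gripper": 0.3},{"slide": [0,0,0],"roll": 0,"gripper": 0.3},{"slide": [0,0,0],"roll": 0,"gripper": 0.3}])

```text
clock: 17.57
position: [0.4974, -0.0408, 0.0667]
ee_rot: [3.138, 0.157, 0.0]
force: [0.1, -1.8, -0.6]
width: 0.385
```

```bash
python3 - <<'E'
from h import *
goto(0.4975,-0.0408,0.167,0.1-np.pi/2)
im=grab("wrist"); cv2.imwrite("pics/w11.png",im["frame"])
E
```

```text
pos [ 0.4974 -0.0408  0.0667] tilt z [ 0. -0. -1.] y ang -1.471 F [ 0.1 -1.8 -0.6] w 0.385 t 17.5667 j [ 0.1   0.45 -0.16  2.04  0.11  0.66 -1.61]
-> slide [ 1.000e-01  1.000e-01 -1.003e+02] roll [-0.]
```

View pics/w11.png

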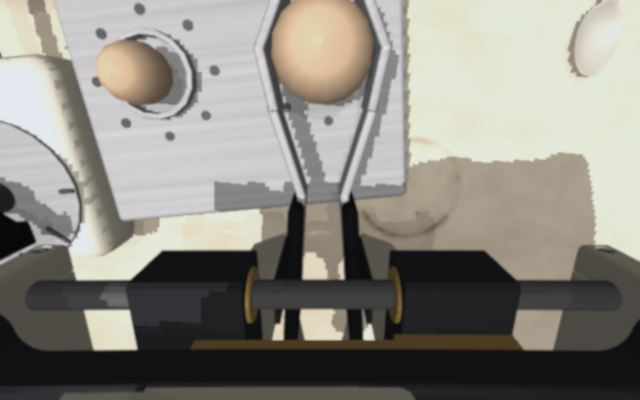

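The fingers stopped at 35.4 mm with the egg seated in both V's. Lifting straight up gently.

>>> jog_arm(increments=[{"slide": [0,0,-1],"roll": 0,"gripper": 0.3},{"slide": [0,0,-3],"roll": 0,"gripper": 0.3},{"slide": [0,0,-7],"roll": 0,"gripper": 0.3},{"slide": [0,0,-12],"roll": 0,"gripper": 0.3},{"slide": [0,0,-18],"roll": 0,"gripper": 0.3},{"slide": [0,0,-25],"roll": 0,"gripper": 0.3},{"slide": [0,0,-32],"roll": 0,"gripper": 0.3},{"slide": [0,0,-39],"roll": 0,"gripper": 0.3},{"slide": [0,0,-46],"roll": 0,"gripper": 0.3},{"slide": [0,0,-53],"roll": 0,"gripper": 0.3}])

```text
clock: 18.45
position: [0.4974, -0.0407, 0.1206]
ee_rot: [3.138, 0.157, 0.001]
force: [-0.2, 0.2, -1.0]
width: 0.385
```

>>> jog_arm(increments=[{"slide": [0,0,-7],"roll": 0,"gripper": 0.3},{"slide": [0,0,-14],"roll": 0,"gripper": 0.3},{"slide": [0,0,-21],"roll": 0,"gripper": 0.3},{"slide": [0,0,-28],"roll": 0,"gripper": 0.3},{"slide": [0,0,-35],"roll": 0,"gripper": 0.3},{"slide": [0,0,-42],"roll": 0,"gripper": 0.3},{"slide": [0,0,-47],"roll": 0,"gripper": 0.3},{"slide": [0,0,-51],"roll": 0,"gripper": 0.3},{"slide": [0,0,-53],"roll": 0,"gripper": 0.3},{"slide": [0,0,-54],"roll": 0,"gripper": 0.3}])

```text
clock: 19.28
position: [0.4975, -0.0407, 0.174]
ee_rot: [3.138, 0.157, 0.0]
force: [0.5, -0.6, -1.6]
width: 0.386
```

>>> jog_arm(increments=[{"slide": [0,0,0],"roll": 0,"gripper": 0.3},{"slide": [0,0,0],"roll": 0,"gripper": 0.3},{"slide": [0,0,0],"roll": 0,"gripper": 0.3},{"slide": [0,0,0],"roll": 0,"gripper": 0.3},{"slide": [0,0,0],"roll": 0,"gripper": 0.3},{"slide": [0,0,0],"roll": 0,"gripper": 0.3},{"slide": [0,0,0],"roll": 0,"gripper": 0.3},{"slide": [0,0,0],"roll": 0,"gripper": 0.3},{"slide": [0,0,0],"roll": 0,"gripper": 0.3},{"slide": [0,0,0],"roll": 0,"gripper": 0.3}])

```text
clock: 20.12
position: [0.4974, -0.0407, 0.1737]
ee_rot: [3.138, 0.157, -0.0]
force: [0.8, 0.5, -1.9]
width: 0.385
```

```bash
python3 - <<'E'
from h import *
goto(0.4975,-0.0408,0.167,0.1-np.pi/2)
im=grab("wrist"); cv2.imwrite("pics/w12.png",im["frame"]); W,_,_=cloud(im); print(W[48,322])
im=grab("scene"); cv2.imwrite("pics/s12.png",cv2.resize(im["frame"][100:300,200:440],None,fx=3,fy=3,interpolation=cv2.INTER_CUBIC))
im=grab("top"); cv2.imwrite("pics/t12.png",cv2.resize(im["frame"][140:300,200:460],None,fx=3,fy=3,interpolation=cv2.INTER_CUBIC))
E
```

```text
pos [ 0.4974 -0.0407  0.1737] tilt z [-0. -0. -1.] y ang -1.471 F [ 0.8  0.5 -1.9] w 0.385 t 20.1167 j [ 0.11  0.3  -0.18  1.93  0.06  0.92 -1.56]
-> slide [0.1 0.1 6.7] roll [-0.]
[ 0.59205884 -0.03052096  0.21337908]
```

View pics/w12.png

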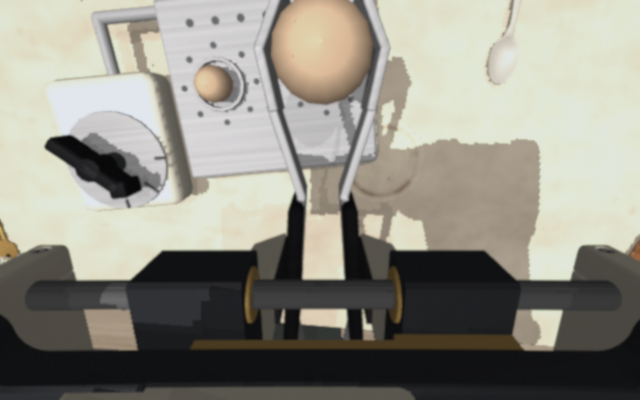

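View pics/s12.png

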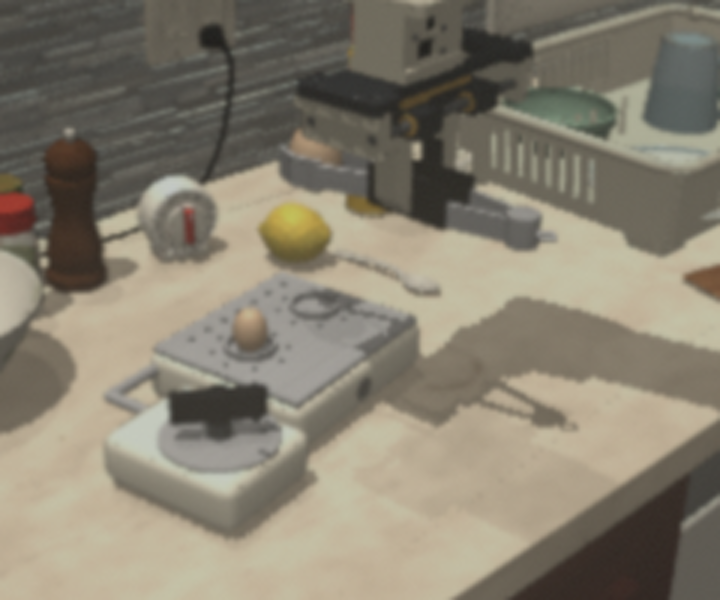

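View pics/t12.png

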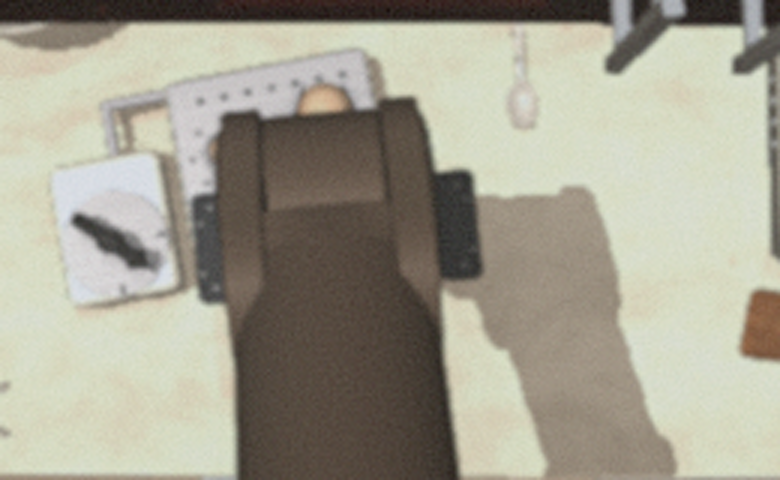

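The egg is held in the tongs with its top at z 0.213, against 0.106 seated, so it is about 107 mm up and unmoved in the jaws. Its seat is empty, the small egg is still in place, and the lever is at 45°. Handing in.

```bash
python3 - <<'E'
from cell import arm
print(arm.sign_off())
E
```

```text
the job is handed in; nothing more can be done
None
```

The job is handed in: the valve is at half open and released, and the large egg is held steadily in the tongs about 107 mm above its seat. It took about 20 s.

**Valve:** I gripped the bar across its thickness, turned it down, let go and backed off. Afterwards it measured 236.1° against 236.4° for the 45° rib, and it looked parallel to that rib in a second view. It started at about 83° by my measurement rather than a full 90°.

**Tongs and egg:** I picked up the tongs at 51 mm, lowered the open jaws round the egg and closed until the handles stopped at 35.4 mm under a 25 N grip. The egg's top rose from 0.106 m to 0.213 m. The opening stayed at 0.385 through the lift and a pause of 0.8 s.

**Last views:** The large egg's seat was empty and the small egg was still in its ring. The lemon and teaspoon were where they started. I did not check the glass in the final pictures, but the arm never went near it. The fingers touched only the valve bar and the tongs' handles, and measured wrist forces stayed under about 10 N.

**Disagreement:** The first wrist picture put the valve axis up to 7 mm off the top camera's fix because the arm was still swinging. I settled it with further pictures before gripping.

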